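Pop the sample hatch of a bench reader

TASK

Open the sample port on the reader with the small hatch: with a fingertip, press the ribbed edge of the hatch down once, gently, until its push-push latch lets go, then take the hand away so that the hatch pops up by itself, and watch for a couple of seconds that it stays open. Do not push it down a second time or pry it up, and leave the wide-lidded reader, the vial, the wash bottle and the tube rack untouched where they stand.

Things in the scene. Friction and masses are not known exactly. Their poses are not given: they have to be found in the camera images.
- port_reader: the reader to work on: white plastic instrument, 180 mm (x) by 150 mm (y) by 90 mm high, fixed, in the left or right place; origin at the centre of its underside, z up; its -x side is its front, facing the robot, turned up to 0.4 rad. The small grey hatch sits on the front half of its top; a raised control strip (30 by 110 mm, 22 mm above the housing top) runs along the back
- hatch_press (a point): where to press: on the hatch's upper face, on the middle one of three low metal ribs (1 mm high, 36 mm long) near its free front edge; 98 mm above the bench when shut. Moves with the hatch. It lies 9 mm behind the free edge, on the centre line, at x = -63, y = 0 mm in the reader's frame. Its axes are the hatch's (those of the reader when shut)
- hatch_hinge (a point): middle of the hatch's hinge axis (along the reader's y), 76 mm above the bench at x = 0, y = 0 in the reader's frame. The hatch is a grey plate 70 mm (x) by 80 mm (y) by 8 mm, 8 mm proud of the housing top when shut, reaching from 2 to 72 mm in front of this axis
- hatch (a joint): hatch angle, rad: 0 latched shut, negative pressed in (hard stop at -0.125, 8 mm at the ribs), positive open (stop at 0.60: free edge about 40 mm higher). The latch lets go at 3 to 5 mm of push at the ribs: push to the stop. The spring resists with 1.5 to 3 N. When the finger rises the hatch follows, swings open in about 0.5 s and the spring keeps it at 0.60. It cannot latch again
- latch (a joint): hidden latch slide inside the reader, in m: 0 hooked, above about 0.002 let go (it ends at 0.004 to 0.007 and stays there). Not to be touched; it only tells the state
- pop_flag (a joint): hidden slide behind the hinge, in m: 0 at the start, pushed to about 0.008 by the hatch when that has swung open, and stays there. Not to be touched; it only tells that the hatch has popped once
- wide_reader: the other reader, to be left alone: same housing and size, but with a wide flat lid (128 by 130 mm, 8 mm proud) over the front of its top; fixed; origin at the centre of its underside; stands in the other of the two places
- vial: loose capped amber vial, 23 mm across, 46 mm high, standing on the port reader's housing top behind and beside the hatch, 90 mm above the bench; origin at the centre of its underside
- wash_bottle: loose white wash bottle, 60 mm across, about 168 mm high with its spout, standing on the bench beside the readers; origin at the centre of its underside
- tube_rack: loose white rack of capped tubes, 120 by 60 mm, 92 mm high, standing on the bench beside the readers; origin at the centre of its underside
Mind the look-alikes: they are no part of the job. Leave any pink look-alike of the tube_rack alone.

How it is judged:
On the way, in this order (a step that is already met when the one before it is completed fails the run):
1. a finger presses the hatch in (value of joint hatch below -0.03 rad and contact force between the fingers and hatch above 0.5 N).
2. the hatch has popped open by itself and stays open, untouched, for a second (value of joint hatch above 0.45 rad and contact force between each of the fingers, the arm and hatch below 0.05 N), for 1 s.
At the end, for the whole second after the job is handed in: The hatch has been pressed in once and stands open by itself, at rest, at more than 0.45 rad (of about 0.60), the latch let go; the vial, the wash bottle and the tube rack stand upright within 12 mm of where they were (value of joint hatch above 0.45 rad and velocity of joint hatch between -0.1 and 0.1 rad/s and value of joint latch above 0.0025 m and value of joint pop_flag above 0.005 m and distance of each of vial, wash_bottle, tube_rack from where it was at the start of the episode below 0.012 m and angle between each of vial, wash_bottle, tube_rack's own z axis and vertical below 0.15 rad); the robot touches nothing.
It fails at once if the hatch is pressed harder than 40 N (contact force between any of the fingers, the arm and hatch above 40 N).
It fails at once if the hatch is pushed down again after it has popped open (value of joint pop_flag above 0.006 m and value of joint hatch below 0.2 rad).
It fails at once if the hatch is pried up against its hooked latch (value of joint latch below 0.001 m and value of joint hatch above 0.08 rad).
It fails at once if the wide-lidded reader is touched with more than 2 N (contact force between any of the fingers, the arm and wide_reader above 2 N).
It fails at once if a bystander is lifted, shifted more than 12 mm or tipped (distance of any of vial, wash_bottle, tube_rack from where it was at the start of the episode above 0.012 m or angle between any of vial, wash_bottle, tube_rack's own z axis and vertical above 0.3 rad).
It also fails if it takes over 35 s, if anything falls off the work surface, if the arm or the gripper's body presses on something with over 40 N, if the wrist force passes 120 N, or if a joint passes its speed limit or range.

ROBOT

A 6-joint arm with a two-finger parallel gripper is mounted at the origin on the work surface. World frame = base frame: x ahead of the robot, y to its left, z up, the work surface at z = 0. Lengths are in m, angles in rad, forces in N, time in s.
With the tool pointing down it reaches from about 0.25 to 0.775 m from the base axis. Payload 4 kg.
Tool frame: the origin (TCP) lies at the very end of the fingers, on their centre line; the grasp point (between the pads) lies 19 mm behind it; z points along the fingers, y is the line along which they close (so a half turn about z gives the same grasp; the last joint's range is limited). The gripper opens to 94 mm and grips with 3 to 60 N. Pads are 16 mm wide; open, the fingers measure 119 mm over their backs; the gripper's body (75 mm by 177 mm) begins 78 mm behind the grasp point.
Start: joints at [-1.444, 0.087, 1.371, -0, 1.684, -0.103], TCP at [0.125, -0.536, 0.206] pointing down, gripper open.
Joint ranges: [-3.1, 3.1], [-0.76, 2.03], [0.27, 2.55], [-1.08, 4.22], [0.17, 2.65], [-2.57, 2.57]. Speed limits (rad/s): [2.79, 2.79, 3.14, 3.14, 3.14, 3.14].

INTERFACE

Orientations are given as [roll, pitch, yaw] about the fixed x, y, z axes, in that order (R = Rz(yaw) Ry(pitch) Rx(roll)).
In Python, from bench import robot, snapshot, finder gives the robot as it stands.
- The arm moves only by the tool drive_tool, never from a script. Its argument "deltas" is text: rows parted by semicolons, each of 7 numbers parted by spaces: the shift along the tool's x, y, z each as a share of 100 mm, from -1 to 1, then the turn, a rotation vector about the tool's x, y, z each as a share of 90 degrees, from -1 to 1, then the finger opening in mm, from 0 to 94. In form: tx ty tz rx ry rz gripper; .... A call has 1 to 5 rows; each row is the pose to reach, as a shift and turn from the pose commanded when the call began, along the tool's axes at that moment; what a row does not reach only later rows make up. A row lasts 1/10 s, in which the tool goes at most 50 mm and 8.59 degrees, less where a joint would pass 70% of its speed; a pose out of reach is approached as far as the arm can. A call with a number of a shift or a turn outside -1 to 1 is refused whole. A call with a gripper value outside its range is refused whole. The fingers move at their own pace and stop on an object; the grip force is fixed at half the most. Time passes only in rows, so rows that repeat a pose let the fingers close. It gives the time, the measured TCP pose, the force, the opening and the grip force at its end, in the units of the state.
- robot.get_obs(): the state, without advancing time (a new reading comes with each control period).
- snapshot(name): name is "scene" or "top"; returns a dict with "img" (480x640x3 uint8, red, green, blue), "fx", "fy", "cx", "cy" (pixels), "D" ([k1, k2, p1, p2, k3] as OpenCV has them; the pictures are not rectified), "T" (4x4, takes a point from camera to world coordinates). Camera axes: x right, y up, looking along -z (the intrinsics and any distortion apply to the point x, -y, -z); pixel columns grow to the right and rows downward; lengths in m; the calibration is good to about 2 mm. A picture is of the moment at which its call begins. There is no depth.
- robot.close_job(): hands the job in; it is judged then, once.
Trained networks look in the newest picture that a camera, given by its name, has taken for a name from the list of things; names that differ only in an ending like _2 or _b are one class to them, and where a whole thing is asked for, a point or a joint stands for the part that bears it (a point fixed in the world has none). Each returns a list of dicts, best first, with "confidence" (0 to 1); they miss things now and then, are a little off and sometimes report something else, mostly with a low value. They report only what shows in the picture. A call takes as long as a camera call. They do not tell look-alikes from the thing itself.
- finder.look_for(camera, thing): "xy" ([column, row] in pixels, amid what is visible of it).
- finder.masks_of(camera, thing): "region" (480x640 bool, what is visible of it) and "xy" ([column, row] in pixels, amid what is visible of it).
- finder.landmark_of(camera, thing): "xy" ([column, row] in pixels: a listed point, or the origin of a listed thing).
The state is a dict: "time": time; "joint_positions": joint angles; "qvel": joint speeds; "joint_torque": joint torques, N m; "tool_pos": TCP position; "ee_rot": TCP orientation; "wrist_force": force on the tool from outside, world axes, zero at the start; "wrist_torque": the same for the moment, N m; "width": finger opening in m; "finger_force": force on a finger pad.
Only numpy, scipy, OpenCV 4.12 (cv2) and the standard library are available. Lean on these libraries where they do the work, as an engineer would, in place of code of your own. Each camera call takes 0.05 s, during which the arm holds its last target. There are 200 camera calls.

## Working session

There is one attempt and no reset: what is moved stays moved. The work goes in short steps, Python scripts to look and compute and a tool call to move; the robot and the scene stay as the last step left them, time stands still between calls to the robot, and variables do not carry over. Pictures are saved under pics/ and viewed, at most 10 in all, crops included, and the job is handed in when it is done.

Besides the shell and the picture viewer there is one more tool, called after "Call:" as a command line: name --argument value ..., lists and objects as JSON in quotes. drive_tool: Moves the arm, as the interface text tells. Shift numbers are shares of 100 mm and turn numbers shares of 90 degrees, none past 1 either way. Its arguments: {"type":"object","properties":{"deltas":{"type":"string"}},"required":["deltas"]}

```bash
mkdir -p pics
cat > h.py <<'E'
from bench import robot, snapshot, finder
import numpy as np, cv2
def ray(s,px):
    K=np.array([[s['fx'],0,s['cx']],[0,s['fy'],s['cy']],[0,0,1]])
    u=cv2.undistortPoints(np.array([[px]],float),K,np.array(s['D'],float))[0,0]
    T=np.array(s['T']); return T[:3,3],T[:3,:3]@np.array([u[0],-u[1],-1])
def atz(s,px,z):
    o,d=ray(s,px); return o+d*(z-o[2])/d[2]
def proj(s,P):
    K=np.array([[s['fx'],0,s['cx']],[0,s['fy'],s['cy']],[0,0,1]])
    T=np.array(s['T']); p=(np.atleast_2d(P)-T[:3,3])@T[:3,:3]
    p=p*[1,-1,-1]
    return cv2.projectPoints(p,np.zeros(3),np.zeros(3),K,np.array(s['D'],float))[0][:,0]
E
python3 - <<'E'
from h import *
Z=dict(hatch_press=.098,hatch_hinge=.076,port_reader=0,wide_reader=0,vial=.09,wash_bottle=0,tube_rack=0)
for c in('top','scene'):
    s=snapshot(c); cv2.imwrite(f'pics/{c}0.png',s['img'][:,:,::-1])
    print(c,np.round(s['T'],3).tolist())
    for n,z in Z.items():
        for r in finder.landmark_of(c,n)[:2]: print(n,round(r['confidence'],2),np.round(r['xy'],1),np.round(atz(s,r['xy'],z),4))
o=robot.get_obs();print(o['time'],o['tool_pos'],o['ee_rot'],o['width'],o['wrist_force'])
E
```

```text
top [[-0.008, 0.991, -0.132, 0.399], [-1.0, -0.009, -0.012, 0.001], [-0.013, 0.132, 0.991, 1.314], [0.0, 0.0, 0.0, 1.0]]
hatch_press 0.64 [404.5 273.8] [ 0.5083 -0.1523  0.098 ]
hatch_hinge 0.77 [418.4 249.7] [ 0.566  -0.1886  0.076 ]
hatch_hinge 0.15 [404.5 272.8] [ 0.5126 -0.1551  0.076 ]
port_reader 0.58 [413.3 251.5] [ 0.5719 -0.1877  0.    ]
wide_reader 0.61 [286.5 238.9] [0.6062 0.1245 0.    ]
vial 0.46 [401.4 225.1] [ 0.6217 -0.149   0.09  ]
wash_bottle 0.7 [513.7 258. ] [ 0.5536 -0.4331  0.    ]
tube_rack 0.85 [154.2 276.2] [0.5165 0.4503 0.    ]
tube_rack 0.62 [216.1 227.1] [0.6376 0.2999 0.    ]
scene [[0.689, -0.521, 0.503, 1.327], [0.724, 0.488, -0.487, -0.755], [0.008, 0.7, 0.714, 1.193], [0.0, 0.0, 0.0, 1.0]]
hatch_press 0.56 [258.7 256.3] [ 0.5114 -0.1545  0.098 ]
hatch_hinge 0.79 [266.8 280.5] [ 0.567  -0.1779  0.076 ]
port_reader 0.72 [268.  301.2] [ 0.5673 -0.1792  0.    ]
wide_reader 0.86 [371.2 248.1] [0.6178 0.1334 0.    ]
vial 0.46 [297.7 279. ] [ 0.6219 -0.1301  0.09  ]
wash_bottle 0.61 [180.  358.4] [ 0.5563 -0.428   0.    ]
tube_rack 0.86 [420.1 176.2] [0.5175 0.4535 0.    ]
tube_rack 0.66 [419.6 221.1] [0.6392 0.3051 0.    ]
0.8 [ 0.12527075 -0.53556724  0.20552618] [ 3.14145739e+00 -7.17923791e-06  2.29790305e-01] 0.0938813015348729 [ 0.25742668 -0.10883564  0.49897276]
```

View pics/top0.png

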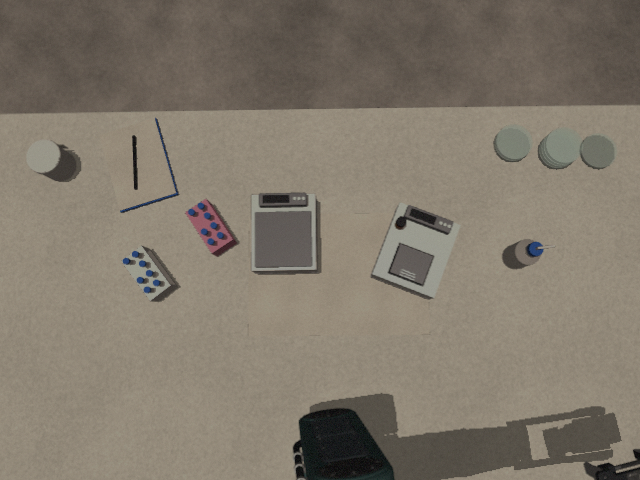

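View pics/scene0.png

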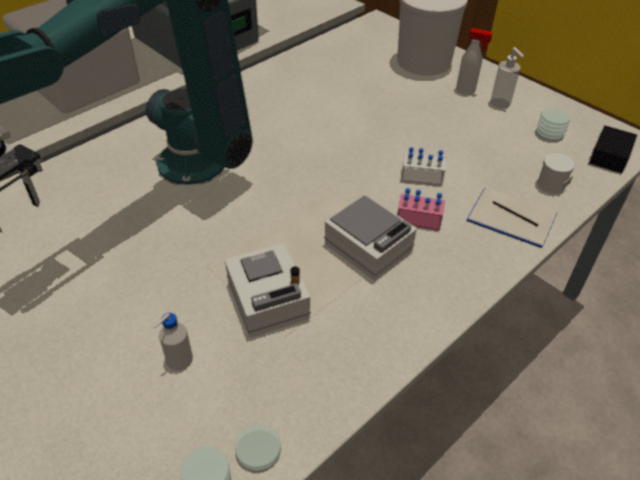

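The top picture shows the port reader on the right, centred near (415,250). Its hatch is at (411,264), the ribs at (407,273), and the vial at (400,223). The scene picture agrees: hatch at (262,264), vial at (295,275), wash bottle at (175,343). Next I refine the yaw and the rib point.

Run:
```python
from h import *
from scipy.optimize import minimize
ss={c:snapshot(c) for c in('top','scene')}
M={}
for c in ss:
    r=finder.masks_of(c,'hatch_press'); print(c,[(round(a['confidence'],2),int(a['region'].sum()),np.round(a['xy'])) for a in r[:3]])
    M[c]=r[0]['region'].astype(np.uint8)
C=np.array([[-72,-40,98],[-72,40,98],[-2,40,98],[-2,-40,98]])/1e3
def world(p,L):
    a=p[2];R=np.array([[np.cos(a),-np.sin(a),0],[np.sin(a),np.cos(a),0],[0,0,1]]);return L@R.T+[p[0],p[1],0]
for c in ss:
    h=cv2.convexHull(np.argwhere(M[c])[:,::-1].astype(np.int32))
    box=cv2.boxPoints(cv2.minAreaRect(h)); print(c,[np.round(atz(ss[c],b,.098)[:2],4).tolist() for b in box])
def cost(p,cs):
    e=0
    for c in cs:
        m=np.zeros((480,640),np.uint8);q=proj(ss[c],world(p,C))
        cv2.fillPoly(m,[np.round(q*16).astype(np.int32)],1,cv2.LINE_8,4)
        e+=(m!=M[c]).sum()
    return e
for cs in(['top'],['scene'],['top','scene']):
    r=min((minimize(cost,[.567,-.181,a],args=(cs,),method='Nelder-Mead',options=dict(initial_simplex=np.array([.567,-.181,a])+np.array([[0,0,0],[.01,0,0],[0,.01,0],[0,0,.1]]))) for a in(-.4,-.3,-.2)),key=lambda r:r.fun)
    print(cs,r.x,r.fun,'press',world(r.x,np.array([[-.063,0,.098]])))
s=ss['top'];cv2.imwrite('pics/crop1.png',cv2.resize(s['img'][190:310,355:475,::-1],(600,600),interpolation=cv2.INTER_CUBIC))
```

```text
top [(0.65, 1052, array([409., 262.]))]
scene [(0.84, 781, array([261., 262.]))]
top [[0.5117, -0.1189], [0.5776, -0.1433], [0.5498, -0.2195], [0.4843, -0.1947]]
scene [[0.4882, -0.1889], [0.518, -0.1088], [0.584, -0.145], [0.5542, -0.2219]]
['top'] [ 0.56535431 -0.18091826 -0.35259693] 69.0 press [[ 0.50623013 -0.15916208  0.098     ]]
['scene'] [ 0.57047441 -0.17998963 -0.36437945] 41.0 press [[ 0.51161067 -0.15753834  0.098     ]]
['top', 'scene'] [ 0.56789627 -0.18108464 -0.37905816] 172.0 press [[ 0.50936841 -0.15777176  0.098     ]]
```

View pics/crop1.png

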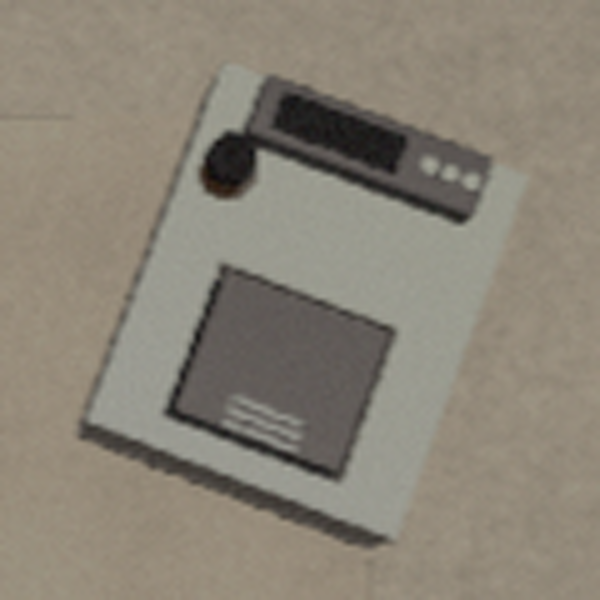

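The crop shows the rib centre near (408,274) in the top picture, with the hatch shut. The press point is about (0.509, -0.158) and the reader's yaw about -0.36. I'm moving over with the fingers closed, at the current height.

Call:
drive_tool --deltas "0.4 -0.25 0 0 0 0 0; 0.8 -0.49 0 0 0 0 0; 1 -0.61 0 0 0 0 0"

```text
time: 1.3
tool_pos: [0.2105, -0.4514, 0.2057]
ee_rot: [-3.141, -0.001, 0.231]
wrist_force: [-0.4, -0.5, 0.7]
width: 0.0736
finger_force: 0.0
```

Call:
drive_tool --deltas "0.4 -0.25 0 0 0 0 0; 0.8 -0.49 0 0 0 0 0; 1 -0.61 0 0 0 0 0"

```text
time: 1.6
tool_pos: [0.2941, -0.3688, 0.2058]
ee_rot: [3.141, -0.001, 0.232]
wrist_force: [-0.7, -0.7, 0.6]
width: 0.0494
finger_force: 0.0
```

Call:
drive_tool --deltas "0.4 -0.25 0 0 0 0 0; 0.8 -0.49 0 0 0 0 0; 1 -0.61 0 0 0 0 0"

```text
time: 1.9
tool_pos: [0.3776, -0.2866, 0.2058]
ee_rot: [-3.142, -0.001, 0.233]
wrist_force: [-0.6, -1.2, -0.3]
width: 0.0256
finger_force: 0.0
```

Call:
drive_tool --deltas "0.4 -0.25 0 0 0 0.09 0; 0.8 -0.49 0 0 0 0.18 0; 1 -0.61 0 0 0 0.27 0; 1 -0.61 0 0 0 0.36 0; 1 -0.61 0 0 0 0.376 0"

```text
time: 2.4
tool_pos: [0.4599, -0.2058, 0.2054]
ee_rot: [3.141, 0.0, -0.361]
wrist_force: [0.1, 0.4, -0.6]
width: 0.0007
finger_force: 0.0
```

Call:
drive_tool --deltas "0.15 -0.31 0 0 0 0 0; 0.29 -0.62 0 0 0 0 0; 0.29 -0.62 0.4 0 0 0 0; 0.29 -0.62 0.8 0 0 0 0; 0.29 -0.62 0.8 0 0 0 0"

```text
time: 2.9
tool_pos: [0.504, -0.1569, 0.1187]
ee_rot: [-3.141, 0.014, -0.36]
wrist_force: [-0.6, 0.0, -1.1]
width: 0.0002
finger_force: 0.0
```

Run:
```python
from h import *
o=robot.get_obs();p=o['tool_pos'];print(p,o['ee_rot'],o['wrist_force'])
I=[]
for c,q in(('top',(409,262)),('scene',(261,262))):
    s=snapshot(c);im=s['img'][:,:,::-1].copy()
    u=proj(s,[p,[.509,-.158,.098]]);print(c,u)
    x,y=q;k=im[y-50:y+50,x-50:x+50];k=cv2.resize(k,(400,400),interpolation=cv2.INTER_CUBIC)
    for (a,b),col in zip(u,((0,0,255),(0,255,0))): cv2.circle(k,(int((a-x+50)*4),int((b-y+50)*4)),3,col,-1)
    I.append(k)
cv2.imwrite('pics/near.png',np.hstack(I))
```

```text
[ 0.50400318 -0.15691544  0.11872946] [-3.14102736  0.01382092 -0.36015352] [-6.27009933e-01  9.07489415e-04 -1.08056054e+00]
top [[407.80235428 274.84521488]
 [407.03055619 273.45463472]]
scene [[255.37398833 249.16563499]
 [256.90078319 256.49215666]]
```

View pics/near.png

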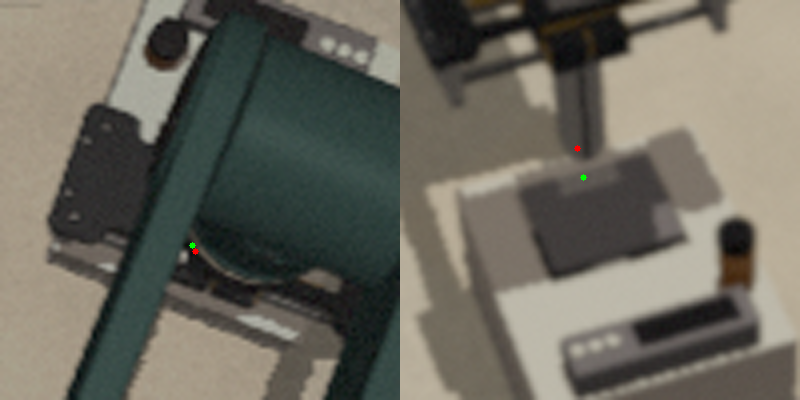

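The fingertip, at (580,155) in the right crop, is above the ribs at about (588,179), and the predicted press point lies on the ribs. I'll settle, then go down in small steps.

Call:
drive_tool --deltas "0 0 0.05 0 0 0 0; 0 0 0.1 0 0 0 0; 0 0 0.15 0 0 0 0; 0 0 0.15 0 0 0 0"

```text
time: 3.4
tool_pos: [0.508, -0.1592, 0.1103]
ee_rot: [3.142, 0.0, -0.361]
wrist_force: [0.2, -0.2, 0.2]
width: 0.0007
finger_force: 0.0
```

Call:
drive_tool --deltas "0 0 0.05 0 0 0 0; 0 0 0.09 0 0 0 0; 0 0 0.11 0 0 0 0; 0 0 0.12 0 0 0 0; 0 0 0.13 0 0 0 0"

```text
time: 3.9
tool_pos: [0.5078, -0.1589, 0.0976]
ee_rot: [3.141, 0.001, -0.361]
wrist_force: [-2.6, 0.5, 3.1]
width: 0.0005
finger_force: 1.7
```

Call:
drive_tool --deltas "0 0 0.01 0 0 0 0; 0 0 0.02 0 0 0 0; 0 0 0.02 0 0 0 0"

```text
time: 4.2
tool_pos: [0.5081, -0.159, 0.0956]
ee_rot: [3.141, 0.0, -0.361]
wrist_force: [-2.5, 0.4, 2.8]
width: 0.0004
finger_force: 1.6
```

Call:
drive_tool --deltas "0 0 0.01 0 0 0 0; 0 0 0.02 0 0 0 0; 0 0 0.03 0 0 0 0; 0 0 0.03 0 0 0 0"

```text
time: 4.6
tool_pos: [0.508, -0.159, 0.0922]
ee_rot: [3.142, 0.001, -0.361]
wrist_force: [-3.5, 1.2, 3.2]
width: 0.0006
finger_force: 1.6
```

Call:
drive_tool --deltas "0 0 0.01 0 0 0 0; 0 0 0.01 0 0 0 0"

```text
time: 4.8
tool_pos: [0.5079, -0.159, 0.0915]
ee_rot: [3.141, 0.001, -0.361]
wrist_force: [-4.0, 1.2, 4.9]
width: 0.0003
finger_force: 2.4
```

Call:
drive_tool --deltas "0 0 0.01 0 0 0 0; 0 0 0.01 0 0 0 0"

```text
time: 5.0
tool_pos: [0.5079, -0.159, 0.0913]
ee_rot: [3.141, 0.0, -0.361]
wrist_force: [-5.4, 1.8, 8.2]
width: 0.0005
finger_force: 4.2
```

The hatch is at its stop: the force rises while z holds at 0.0913. Now I lift straight up, smoothly and quickly.

Call:
drive_tool --deltas "0 0 -0.15 0 0 0 0; 0 0 -0.5 0 0 0 0; 0 0 -0.9 0 0 0 0; 0 0 -1 0 0 0 0; 0 0 -1 0 0 0 0"

```text
time: 5.5
tool_pos: [0.5102, -0.1599, 0.1934]
ee_rot: [3.141, -0.007, -0.361]
wrist_force: [0.2, -0.1, -0.3]
width: 0.0002
finger_force: 0.0
```

Call:
drive_tool --deltas "-0.5 0 0 0 0 0 0; -1 0 0 0 0 0 0; -1 0 0 0 0 0 0; -1 0 0 0 0 0 0; -1 0 0 0 0 0 0"

```text
time: 6.0
tool_pos: [0.4154, -0.1241, 0.1899]
ee_rot: [3.142, -0.0, -0.361]
wrist_force: [-0.7, 0.1, -0.3]
width: 0.0006
finger_force: 0.0
```

Call:
drive_tool --deltas "-0.5 0 0 0 0 0 0; -1 0 0 0 0 0 0; -1 0 0 0 0 0 0; -1 0 0 0 0 0 0; -1 0 0 0 0 0 0"

```text
time: 6.5
tool_pos: [0.3226, -0.0892, 0.1909]
ee_rot: [3.141, -0.001, -0.361]
wrist_force: [0.3, -0.5, 0.5]
width: 0.0003
finger_force: 0.0
```

Call:
drive_tool --deltas "0 0 0 0 0 0 0; 0 0 0 0 0 0 0; 0 0 0 0 0 0 0; 0 0 0 0 0 0 0; 0 0 0 0 0 0 0"

```text
time: 7.0
tool_pos: [0.3212, -0.0885, 0.1904]
ee_rot: [3.142, 0.0, -0.361]
wrist_force: [-0.1, -0.2, -0.8]
width: 0.0004
finger_force: 0.0
```

Call:
drive_tool --deltas "0 0 0 0 0 0 0; 0 0 0 0 0 0 0; 0 0 0 0 0 0 0; 0 0 0 0 0 0 0; 0 0 0 0 0 0 0"

```text
time: 7.5
tool_pos: [0.3211, -0.0885, 0.1905]
ee_rot: [3.142, -0.0, -0.361]
wrist_force: [0.7, -0.6, 0.7]
width: 0.0006
finger_force: 0.0
```

Run:
```python
from h import *
I=[]
for c,(x,y) in(('top',(409,262)),('scene',(261,262))):
    s=snapshot(c);im=s['img'][:,:,::-1];I.append(cv2.resize(im[y-50:y+50,x-50:x+50],(400,400),interpolation=cv2.INTER_CUBIC))
    for n,z in dict(vial=.09,wash_bottle=0,tube_rack=0).items():
        for r in finder.landmark_of(c,n)[:2]: print(c,n,round(r['confidence'],2),np.round(atz(s,r['xy'],z),4))
cv2.imwrite('pics/after.png',np.hstack(I))
```

```text
top vial 0.6 [ 0.6171 -0.1416  0.09  ]
top wash_bottle 0.68 [ 0.5588 -0.4292  0.    ]
top tube_rack 0.74 [0.5117 0.445  0.    ]
top tube_rack 0.58 [0.6374 0.3033 0.    ]
scene vial 0.53 [ 0.617  -0.1407  0.09  ]
scene wash_bottle 0.59 [ 0.5588 -0.4307  0.    ]
scene tube_rack 0.95 [0.6319 0.3054 0.    ]
scene tube_rack 0.67 [0.5211 0.4387 0.    ]
```

View pics/after.png

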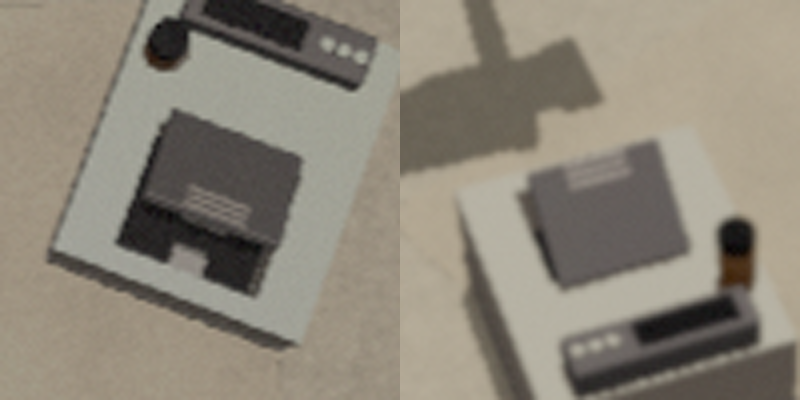

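The hatch stands open: the dark port shows below it at about (195,250) in the left crop, and the ribs are raised in both views. The vial and other bystanders haven't moved. It has been open about 2 s with the hand clear, so I'm handing in.

```bash
python3 -c "
from bench import robot
print(robot.close_job())"
```

```text
the job is handed in; nothing more can be done
None
```

I pressed the hatch once to its stop (about 8 N), and it popped open and stayed open for about 2 s with the hand clear; the bystanders did not move, and the job is handed in, with no verdict returned.

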